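# Slide a thin plate out over an edge and lay it in a cradle

## Robot

A 6-joint arm with a two-finger parallel gripper is mounted at the origin on the work surface; the furniture and walls round the work are solid. World frame = base frame: x ahead of the robot, y to its left, z up, the work surface at z = 0. Lengths are in m, angles in rad, forces in N, time in s.
With the tool pointing down it reaches from about 0.275 to 0.725 m from the base axis. Payload 5.6 kg.
Tool frame: the origin (TCP) lies midway between the tips of the shut fingers; the grasp point (between the pads) lies 19 mm behind it; z points along the fingers, y is the direction in which the jaws open and shut (so a half turn about z gives the same grasp; the last joint's range is limited). The gripper opens to 85 mm and grips with 20 to 120 N. Pads are 22 mm wide; open, the fingers measure 114 mm over their backs; the gripper's body (76 mm by 85 mm) begins 54 mm behind the grasp point. The pads swing forward as they close: fully open they stand 13 mm farther back than shut.
Start: joints at [0.285, 0.255, 0.108, 0, -1.424, -0.285], TCP at [0.55, 0, 0.231] pointing down, gripper open.
Joint ranges: [-2.95, 2.95], [-1.21, 1.97], [-1.09, 1.5], [-2.87, 1.71], [-2.94, -0.07], [-3.05, 3.05]. Speed limits (rad/s): [2.57, 2.57, 3.14, 3.14, 3.14, 3.14].

## Interface

Orientations are given as a unit quaternion [w, x, y, z].
In Python, from cell import arm, optics, ticket gives the robot as it stands.
- The arm moves only by the tool drive_tool, never from a script. Its argument "deltas" is a list of rows, each a list of 7 numbers: the opening, from 0 (shut) to 1 (fully open), then the shift along the world's x, y, z in m, then the turn, a rotation vector about the world's x, y, z in degrees. A call has 1 to 10 rows; each row is the pose to reach, as a shift and turn from the pose commanded when the call began; what a row does not reach only later rows make up. A row lasts 1/12 s, in which the tool goes at most 41.7 mm and 7.16 degrees, less where a joint would pass 70% of its speed; a pose out of reach is approached as far as the arm can. A call with a gripper value outside its range is refused whole. The fingers move at their own pace and stop on an object; "squeeze" is the grip in N (left out, the last holds). Time passes only in rows, so rows that repeat a pose let the fingers close. It gives the time, the measured TCP pose, the force and the opening at its end, in the units of the state.
- arm.state(): the state, without advancing time (a new reading comes with each control period).
- optics.get_image(name): name is "scene" or "side" or "wrist"; returns a dict with "img" (480x640x3 uint8, red, green, blue), "mtx" (3x3 intrinsics, pixels), "camera_from_world" (4x4, takes a point from world to camera coordinates). Camera axes: x right, y up, looking along -z (the intrinsics and any distortion apply to the point x, -y, -z); pixel columns grow to the right and rows downward; lengths in m; the calibration is good to about 2 mm. A picture is of the moment at which its call begins. There is no depth.
- ticket.job_done(): hands the job in, once; it reports no verdict.
The state is a dict: "time": time; "q": joint angles; "dq": joint speeds; "tau": joint torques, N m; "tcp_pos": TCP position; "tool_rot": TCP orientation; "ft_force": force on the tool from outside, world axes, zero at the start; "wrist_torque": the same for the moment, N m; "finger_gap": opening from 0.0 (shut) to 1.0 (fully open).
Only numpy, scipy, OpenCV 4.12 (cv2) and the standard library are available. Lean on these libraries where they do the work, as an engineer would, in place of code of your own. Each camera call takes 0.05 s, during which the arm holds its last target. There are 200 camera calls.

## Task

The thin steel back plate lies sunk in the channel of the raised holder, where its edges cannot be gripped. Press lightly on its top (never more than 25 N) and slide it toward the holder's open end until about 4 cm of it sticks out, then grip that overhanging end across its width, take the plate off without letting it fall, and lay it flat, centred and between the side lips, on both posts of the cradle. Leave everything else where it stands.

Things in the scene. Friction and masses are not known exactly. Their poses are not given: they have to be found in the camera images.
- plate: bare flat steel plate 140 x 46 x 3 mm (x length, y width, z up), dark screw-hole marks; 0.1 to 0.23 kg. Origin: centre of its underside. Starts 23 to 29 mm short of the holder's open end. Spring shoes rub on its long edges until about 25 mm sticks out: a finger that presses with less than some 8 N slips, 10 to 15 N drags it along. It tips off if its middle passes the deck's end.
- holder: fixed aluminium holder 180 x 70 mm (x, y) on screw feet: deck 51 to 63 mm above the table, differently each time. Origin: centre, 50 mm below the deck. A channel 50 mm wide runs along x between guide strips 10 mm wide and as high as the plate (two 18 mm brass spring shoes in them at x = -36 mm). A stop bar 8 mm high closes it at x = -90 to -80 mm; at x = +90 mm it is open and the deck ends.
- holder_mouth (a point): middle of the deck's end at the open end of the holder's channel, on the deck's surface; x points out of the channel; beyond it there is only the table, 51 to 63 mm below
- cradle: fixed grey plastic cradle, base 110 x 62 x 8 mm. Two posts at x = +24 and -24 mm, each 10 mm in x and 62 mm in y, flat tops 52 mm above the table; at both ends of each post a lip 4 mm thick rises to 62 mm, 54 mm between lips. The plate lies along the cradle's x, either way round, and juts out beyond the posts. Origin: centre of the footprint, at table height.
- cradle_rest (a point): where the centre of the plate's underside belongs: midway between the posts, at the height of their tops (52 mm above the table)
- black_driver: black screwdriver standing by, not to be disturbed; origin: centre of its underside
- pen: marker pen standing by, not to be disturbed; origin: centre of its underside

How it is judged:
On the way, in this order (a step that is already met when the one before it is completed fails the run):
1. the plate lies on the holder's deck, in its channel, with at least 32 mm and at most 65 mm sticking out past the open end (angle between plate's own z axis and vertical below 0.06 rad and z of plate in the frame of holder between 0.046 and 0.054 m and x of plate in the frame of holder between 0.052 and 0.085 m), for 0.2 s.
2. the plate has been lifted clear of the holder (contact force between plate and holder below 0.01 N and height (world z) of plate above 0.06 m), for 0.2 s.
At the end, for the whole second after the job is handed in: the plate lies flat (within 3 degrees) at rest on both posts of the cradle, between the lips, its centre within 15 mm of the cradle's middle along its length, released (x of plate in the frame of cradle between -0.015 and 0.015 m and y of plate in the frame of cradle between -0.008 and 0.008 m and z of plate in the frame of cradle between 0.049 and 0.056 m and angle between plate's own z axis and vertical below 0.06 rad and angle between the x axis of plate and the x axis of cradle, either way round below 0.15 rad and linear speed of plate below 0.02 m/s and contact force between the fingers and plate below 0.05 N); the robot touches nothing.
It fails at once if the plate is pressed with more than 25 N while it lies on the holder and sticks out less than 25 mm (contact force between the fingers and plate above 25 N and contact force between plate and holder above 0.05 N and x of plate in the frame of holder below 0.045 m).
It fails at once if the holder is pressed by the robot with more than 25 N (contact force between the arm and holder above 25 N).
It fails at once if the plate falls off or is dropped toward the table (height (world z) of plate below 0.035 m).
It fails at once if another thing is moved by more than 20 mm (distance of any of black_driver, pen from where it was at the start of the episode above 0.02 m).
It also fails if it takes over 72 s, if anything falls off the work surface, if the arm or the gripper's body presses on something with over 40 N, if the wrist force passes 120 N, or if a joint passes its speed limit or range.

## Working session

There is one attempt and no reset: what is moved stays moved. The work goes in short steps, Python scripts to look and compute and a tool call to move; the robot and the scene stay as the last step left them, time stands still between calls to the robot, and variables do not carry over. Pictures are saved under pics/ and viewed, about 8 in all and at most 12, crops included, and the job is handed in when it is done.

Besides the shell and the picture viewer there is one more tool, called after "Request:" as name(argument=value, ...) on one line, values as JSON. drive_tool: Moves the arm, as the interface text tells. Its arguments: {"type":"object","properties":{"deltas":{"type":"array"},"squeeze":{"type":"number"}},"required":["deltas"]}

```bash
mkdir -p pics; cat > h.py <<'E'
import numpy as np, cv2
from cell import arm, optics, ticket
def grab(n,f=None):
    d=optics.get_image(n)
    if f: cv2.imwrite('pics/'+f,d['img'][:,:,::-1])
    return d
def proj(d,P):
    P=np.atleast_2d(P); T=np.array(d['camera_from_world']); c=P@T[:3,:3].T+T[:3,3]
    c=c*[1,-1,-1]; p=c@np.array(d['mtx']).T; return p[:,:2]/p[:,2:]
def unproj(d,uv,z):
    T=np.array(d['camera_from_world']);uv=np.atleast_2d(uv).astype(float)
    r=np.c_[uv,np.ones(len(uv))]@np.linalg.inv(np.array(d['mtx'])).T*[1,-1,-1]
    r=r@T[:3,:3]; o=-T[:3,:3].T@T[:3,3]
    return o+r*((z-o[2])/r[:,2])[:,None]
def tri(ds,uvs):
    A=[];b=[]
    for d,uv in zip(ds,uvs):
        o=unproj(d,uv,0)[0];p=unproj(d,uv,.3)[0];r=(p-o)/np.linalg.norm(p-o);M=np.eye(3)-np.outer(r,r);A.append(M);b.append(M@o)
    return np.linalg.solve(sum(A),sum(b))
E
python3 - <<'E'
from h import *
import pickle
D={n:grab(n,n+'0.png') for n in('scene','side','wrist')}
pickle.dump(D,open('d0.pkl','wb'))
for n,d in D.items():
    T=np.array(d['camera_from_world']);print(n,d['img'].shape,[k for k in d],np.round(-T[:3,:3].T@T[:3,3],3),np.round(d['mtx'],1).tolist())
print(arm.state())
E
```

```text
scene (480, 640, 3) ['img', 'mtx', 'camera_from_world'] [-0.119 -0.581  0.46 ] [[501.3, 0.0, 322.8], [0.0, 501.3, 231.1], [0.0, 0.0, 1.0]]
side (480, 640, 3) ['img', 'mtx', 'camera_from_world'] [ 0.475 -0.91   0.447] [[485.3, 0.0, 318.6], [0.0, 485.3, 243.7], [0.0, 0.0, 1.0]]
wrist (480, 640, 3) ['img', 'mtx', 'camera_from_world'] [ 0.55  -0.067  0.373] [[382.0, 0.0, 313.7], [0.0, 382.0, 238.6], [0.0, 0.0, 1.0]]
{'time': 0.15, 'q': array([ 2.84616784e-01,  2.55618955e-01,  1.07278633e-01, -3.23932266e-04,
       -1.42390895e+00, -2.84565672e-01]), 'dq': array([-0.00095562, -0.00175211,  0.00373304,  0.00301232, -0.00041003,
        0.00060822]), 'tau': array([-1.13390255e-03, -3.86942518e+01,  2.38082260e+01,  5.36670327e+00,
       -4.55894769e-03,  1.90294440e-05]), 'tcp_pos': array([5.49619657e-01, 4.53907736e-05, 2.30594829e-01]), 'tool_rot': array([ 5.60340370e-04,  7.07107812e-01, -7.07105359e-01, -4.89335583e-04]), 'ft_force': array([-0.35062727,  0.48332862,  0.07471673]), 'wrist_torque': array([-0.01778586,  0.00137062, -0.03944722]), 'finger_gap': 0.9981783290175074}
```

View pics/scene0.png

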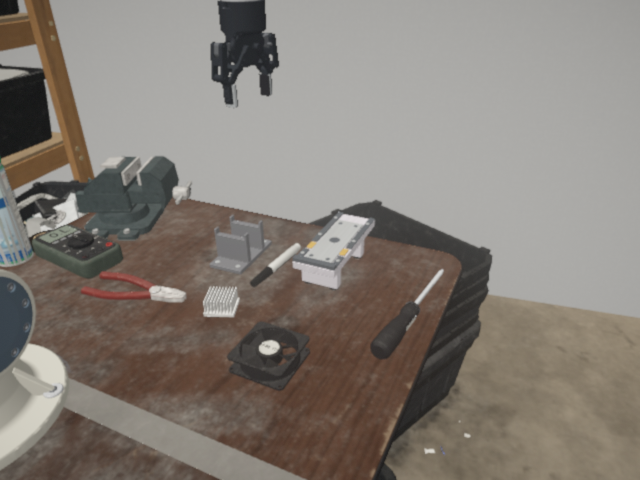

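View pics/side0.png

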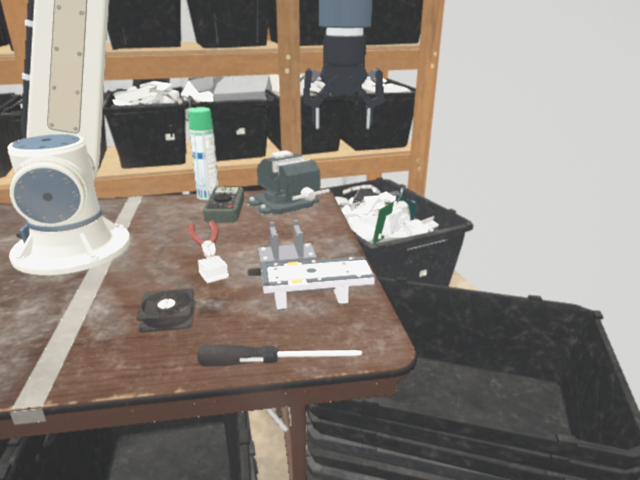

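View pics/wrist0.png

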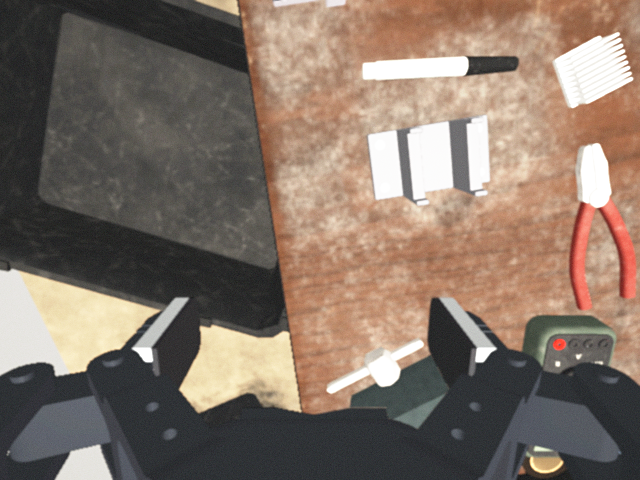

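The holder runs roughly along +x in the side view, with its open end right at (374,272) and brass shoes at (293,268). The cradle is around (287,250), with the pen between them. The wrist view shows the cradle at (430,160) and the pen at (440,68).

```bash
python3 - <<'E'
from h import *
import pickle
D=pickle.load(open('d0.pkl','rb'))
s=D['side'];c=D['scene'];w=D['wrist']
print('side holder TL TR BR BL',np.round(unproj(s,[[263,263],[371,259],[374,284],[263,291]],.06),3))
print('scene holder far',np.round(unproj(c,[[342,213],[375,220],[340,268],[296,258]],.06),3))
print('wrist cradle base',np.round(unproj(w,[[369,135],[375,199],[491,182],[486,115]],.008),3))
print('pen',np.round(unproj(w,[[363,71],[518,65]],.008),3))
print('driver',np.round(unproj(s,[[200,355],[361,353]],.015),3))
for n,(a,b,x,y) in {'side':(s,'',190,200),'scene':(c,'',200,190)}.items():
    cv2.imwrite(f'pics/crop_{n}.png',cv2.resize(a['img'][y:y+115,x:x+200,::-1],None,fx=4,fy=4,interpolation=cv2.INTER_CUBIC))
E
```

```text
side holder TL TR BR BL [[ 0.407 -0.191  0.06 ]
 [ 0.59  -0.183  0.06 ]
 [ 0.584 -0.265  0.06 ]
 [ 0.413 -0.28   0.06 ]]
scene holder far [[ 0.568 -0.179  0.06 ]
 [ 0.574 -0.241  0.06 ]
 [ 0.412 -0.267  0.06 ]
 [ 0.402 -0.195  0.06 ]]
wrist cradle base [[ 0.498 -0.065  0.008]
 [ 0.49  -0.006  0.008]
 [ 0.38  -0.022  0.008]
 [ 0.392 -0.083  0.008]]
pen [[ 0.505 -0.12   0.008]
 [ 0.369 -0.125  0.008]]
driver [[ 0.331 -0.372  0.015]
 [ 0.553 -0.375  0.015]]
```

View pics/crop_side.png

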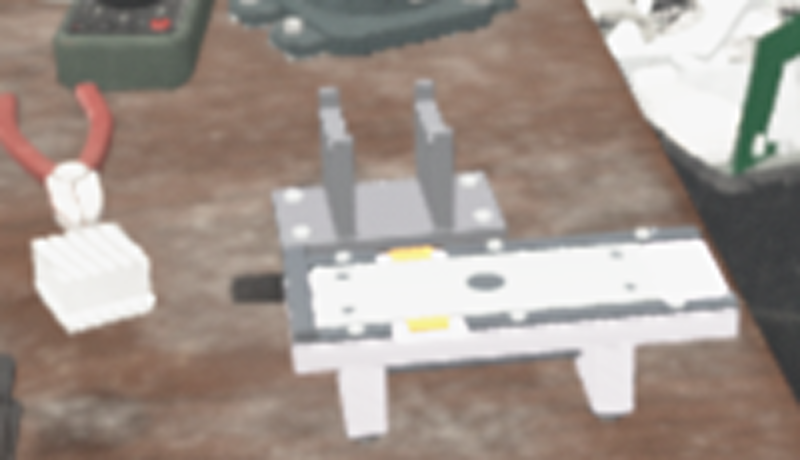

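The crop shows the channel open toward +x, with the stop bar at left and nothing lying over the plate. I'll turn the tool and look from above with the wrist camera.

Request:
drive_tool(deltas=[[1,0.005,-0.015,0,0,0,-5],[1,0.01,-0.045,0,0,0,-11],[1,0.02,-0.08,0,0,0,-18],[1,0.025,-0.12,0,0,0,-25],[1,0.03,-0.16,0,0,0,-32],[1,0.03,-0.19,0,0,0,-39],[1,0.03,-0.215,0,0,0,-45],[1,0.03,-0.225,0,0,0,-45]])

```text
time: 0.82
tcp_pos: [0.5793, -0.2282, 0.2303]
tool_rot: [-0.001, -0.379, 0.925, 0.0]
ft_force: [-0.4, 0.2, 0.2]
finger_gap: 0.998
```

Request:
drive_tool(deltas=[[0,0,0,0,0,0,-6],[0,0,0,0,0,0,-13],[0,0,0,0,0,0,-20],[0,0,0,0,0,0,-27],[0,0,0,0,0,0,-34],[0,0,0,0,0,0,-40],[0,0,0,0,0,0,-40],[0,0,0,0,0,0,-40]])

```text
time: 1.48
tcp_pos: [0.58, -0.2245, 0.2311]
tool_rot: [-0.0, -0.046, 0.999, 0.0]
ft_force: [-0.2, -0.5, 1.0]
finger_gap: -0.003
```

```bash
python3 - <<'E'
from h import *
import pickle
s=arm.state();print(s['time'],s['tcp_pos'],s['tool_rot'],s['ft_force'],s['q'],s['finger_gap'])
D={n:grab(n,n+'1.png') for n in('scene','side','wrist')}
pickle.dump(D,open('d1.pkl','wb'))
E
```

```text
1.4833 [ 0.57998109 -0.22451924  0.23107956] [-1.85139999e-04 -4.59564569e-02  9.98943418e-01  1.29300601e-04] [-0.24018969 -0.48299177  0.98458885] [-1.18579836e-01  4.01095622e-01  3.15250537e-01 -1.95163932e-04
 -1.48535888e+00 -1.36025450e+00] -0.00279390594873039
```

View pics/wrist1.png

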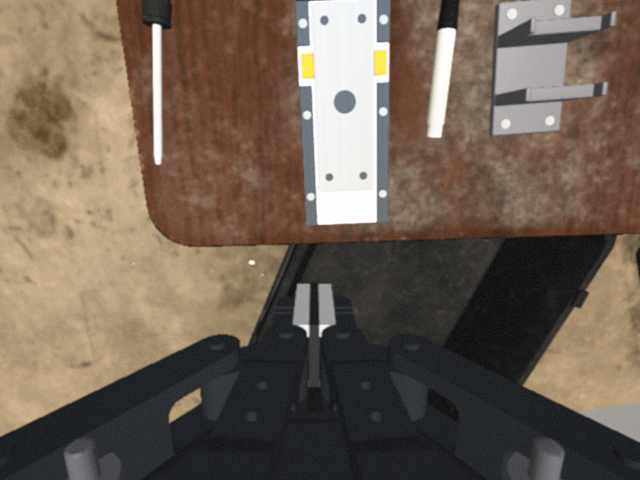

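Wrist view: the open end of the deck is at rows ~223 (307..389), the plate's front edge at row ~190, and the plate's centre hole at (345,102). The cradle is at right, (530,68).

```bash
python3 - <<'E'
from h import *
import pickle
D=pickle.load(open('d1.pkl','rb'));w=D['wrist'];s=D['side'];c=D['scene']
T=np.array(w['camera_from_world']);print('cam',-T[:3,:3].T@T[:3,3],'axis',-T[2,:3])
print('tcp px',proj(w,arm.state()['tcp_pos']))
for z in(.054,.06,.066):
    m=unproj(w,[[307,224],[389,223],[345,102],[330,177],[363,176],[324,20],[358,19],[345,190]],z)[:,:2]
    ax=(m[3]+m[4]-m[5]-m[6])/2
    print(z,'mouthw',np.linalg.norm(m[0]-m[1]),'mid',(m[0]+m[1])/2,'hole',m[2],'front',m[7],'holes dx,dy',np.linalg.norm(ax),np.linalg.norm(m[3]-m[4]),'yaw',np.degrees(np.arctan2(ax[1],ax[0])))
    print('  side px of hole+mouthcorners',proj(s,np.c_[m[[2,0,1]],[z]*3]).round(1).tolist(),'scene',proj(c,np.c_[m[[2,0,1]],[z]*3]).round(1).tolist())
# cradle: base corner & post
b=unproj(w,[[502,2],[571,0],[562,130],[491,134]],.008);print('base',b.round(4).tolist())
p=unproj(w,[[512,14],[559,10],[550,121],[505,124]],.008);print('screws',p.round(4).tolist(),p.mean(0)); e=(p[2]+p[3]-p[0]-p[1])/2;print('yaw',np.degrees(np.arctan2(e[1],e[0])))
k=np.vstack([w['img'][0:240,270:420],]);cv2.imwrite('pics/c1.png',np.hstack([cv2.resize(k[:,:,::-1],(375,600),interpolation=cv2.INTER_CUBIC),cv2.resize(w['img'][0:200,480:620,::-1],(420,600),interpolation=cv2.INTER_CUBIC)]))
E
```

```text
cam [ 0.51341974 -0.23039708  0.37396957] axis [ 0.26290038  0.02461906 -0.96450884]
tcp px [[312.35050355 304.30331302]]
0.054 mouthw 0.07044275559418531 mid [ 0.58456641 -0.1941527 ] hole [ 0.4868285  -0.20789129] front [ 0.55614226 -0.19997977] holes dx,dy 0.11717882372461978 0.027434230634867322 yaw 8.589257511204439
  side px of hole+mouthcorners [[310.8, 270.3], [373.6, 275.7], [364.0, 255.8]] scene [[332.3, 239.6], [372.6, 218.1], [336.3, 210.8]]
0.06 mouthw 0.06912182833032339 mid [ 0.58323228 -0.19483235] hole [ 0.48732713 -0.20831332] front [ 0.55534114 -0.20055015] holes dx,dy 0.11498151185486807 0.02691978989638405 yaw 8.589257511204448
  side px of hole+mouthcorners [[311.1, 267.2], [372.9, 272.5], [363.5, 253.1]] scene [[332.7, 236.4], [372.3, 215.4], [336.6, 208.3]]
0.066 mouthw 0.06780090106646151 mid [ 0.58189816 -0.19551199] hole [ 0.48782577 -0.20873534] front [ 0.55454001 -0.20112053] holes dx,dy 0.11278419998511657 0.026405349157900736 yaw 8.58925751120442
  side px of hole+mouthcorners [[311.4, 264.1], [372.2, 269.3], [363.0, 250.4]] scene [[333.0, 233.1], [372.1, 212.7], [336.9, 205.7]]
base [[0.391, -0.081, 0.008], [0.3842, -0.023, 0.008], [0.4888, -0.0027, 0.008], [0.4984, -0.0671, 0.008]]
screws [[0.3992, -0.0704, 0.008], [0.3925, -0.0311, 0.008], [0.4821, -0.0157, 0.008], [0.4885, -0.0562, 0.008]] [ 0.4405564  -0.04337692  0.008     ]
yaw 9.402483583732437
```

View pics/c1.png

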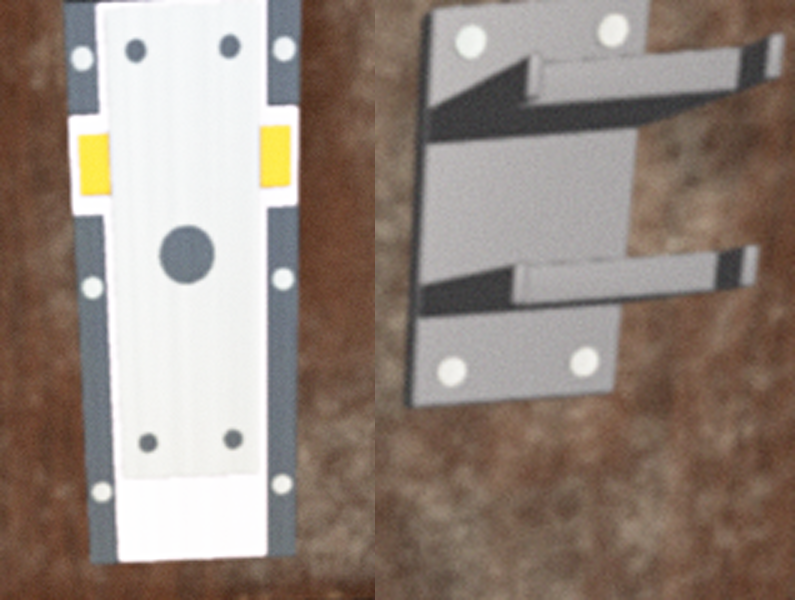

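Request:
drive_tool(deltas=[[0,-0.015,0.002,-0.02,0,0,1.5],[0,-0.045,0.006,-0.05,0,0,3],[0,-0.075,0.01,-0.08,0,0,3.6],[0,-0.1,0.0135,-0.11,0,0,3.6],[0,-0.108,0.0145,-0.135,0,0,3.6],[0,-0.108,0.0145,-0.15,0,0,3.6],[0,-0.108,0.0145,-0.16,0,0,3.6],[0,-0.108,0.0145,-0.163,0,0,3.6],[0,-0.108,0.0145,-0.163,0,0,3.6]])

```text
time: 2.38
tcp_pos: [0.4724, -0.2105, 0.0681]
tool_rot: [-0.0, -0.075, 0.997, -0.0]
ft_force: [0.6, -1.1, 0.1]
finger_gap: -0.001
```

Request:
drive_tool(deltas=[[0,0,0,-0.001,0,0,0],[0,0,0,-0.002,0,0,0],[0,0,0,-0.003,0,0,0],[0,0,0,-0.004,0,0,0],[0,0,0,-0.005,0,0,0],[0,0,0,-0.006,0,0,0],[0,0,0,-0.006,0,0,0],[0,0,0,-0.006,0,0,0]])

```text
time: 3.05
tcp_pos: [0.472, -0.2105, 0.0623]
tool_rot: [-0.0, -0.075, 0.997, -0.0]
ft_force: [0.0, 1.3, 1.0]
finger_gap: 0.001
```

Request:
drive_tool(deltas=[[0,0,0,-0.0005,0,0,0],[0,0,0,-0.001,0,0,0],[0,0,0,-0.0015,0,0,0],[0,0,0,-0.002,0,0,0],[0,0,0,-0.0025,0,0,0],[0,0,0,-0.003,0,0,0],[0,0,0,-0.003,0,0,0]])

```text
time: 3.63
tcp_pos: [0.4719, -0.2105, 0.0591]
tool_rot: [-0.0, -0.075, 0.997, 0.0]
ft_force: [-0.2, -0.1, -0.1]
finger_gap: 0.002
```

Request:
drive_tool(deltas=[[0,0,0,-0.0005,0,0,0],[0,0,0,-0.001,0,0,0],[0,0,0,-0.0015,0,0,0],[0,0,0,-0.0015,0,0,0]])

```text
time: 3.97
tcp_pos: [0.4719, -0.2105, 0.0577]
tool_rot: [-0.0, -0.075, 0.997, 0.0]
ft_force: [0.2, -0.3, -0.6]
finger_gap: 0.002
```

Request:
drive_tool(deltas=[[0,0,0,-0.0005,0,0,0],[0,0,0,-0.001,0,0,0],[0,0,0,-0.001,0,0,0]])

```text
time: 4.22
tcp_pos: [0.4719, -0.2104, 0.0566]
tool_rot: [-0.0, -0.075, 0.997, 0.0]
ft_force: [0.5, 0.1, -0.2]
finger_gap: -0.003
```

Request:
drive_tool(deltas=[[0,0,0,-0.0005,0,0,0],[0,0,0,-0.001,0,0,0],[0,0,0,-0.001,0,0,0]])

```text
time: 4.47
tcp_pos: [0.472, -0.2105, 0.0566]
tool_rot: [0.0, -0.075, 0.997, -0.0]
ft_force: [-1.9, 1.9, 6.7]
finger_gap: -0.005
```

Request:
drive_tool(deltas=[[0,0,0,-0.0005,0,0,0],[0,0,0,-0.0005,0,0,0]])

```text
time: 4.63
tcp_pos: [0.472, -0.2105, 0.0566]
tool_rot: [0.0, -0.075, 0.997, -0.0]
ft_force: [-4.2, 3.6, 11.2]
finger_gap: 0.002
```

Contact is at TCP z = 0.0566, which puts the deck at about 0.0536. The stiffness is roughly 9 N/mm and the press is now 11 N, so I'll start the slide.

Request:
drive_tool(deltas=[[0,0.001,0.0002,-0.0001,0,0,0],[0,0.003,0.0005,-0.0001,0,0,0],[0,0.005,0.0008,-0.0001,0,0,0],[0,0.007,0.0011,-0.0001,0,0,0],[0,0.01,0.0015,-0.0001,0,0,0]])

```text
time: 5.05
tcp_pos: [0.4811, -0.2098, 0.0566]
tool_rot: [-0.001, -0.075, 0.997, -0.001]
ft_force: [-6.3, -0.6, 11.5]
finger_gap: -0.002
```

Request:
drive_tool(deltas=[[0,0.002,0.0003,0,0,0,0],[0,0.005,0.0008,0,0,0,0],[0,0.008,0.0012,0,0,0,0],[0,0.011,0.0017,0,0,0,0],[0,0.014,0.0021,0,0,0,0],[0,0.0165,0.0025,0,0,0,0],[0,0.0165,0.0025,0,0,0,0]])

```text
time: 5.63
tcp_pos: [0.4983, -0.2073, 0.0566]
tool_rot: [-0.0, -0.075, 0.997, -0.001]
ft_force: [-4.5, -1.1, 9.4]
finger_gap: -0.003
```

```bash
python3 - <<'E'
from h import *
s=arm.state();print(s['tcp_pos'],s['ft_force'])
a=grab('wrist');b=grab('side')
cv2.imwrite('pics/c2.png',np.hstack([cv2.resize(a['img'][40:440,140:500,::-1],(450,500)),cv2.resize(b['img'][220:320,245:315+80,::-1],(350,500)[::1] if 0 else (350,233)) if 0 else cv2.copyMakeBorder(cv2.resize(b['img'][230:310,250:390,::-1],(350,200),interpolation=cv2.INTER_CUBIC),0,300,0,0,cv2.BORDER_CONSTANT)]))
E
```

```text
[ 0.49832489 -0.2073329   0.05658679] [-4.52049955 -1.06527372  9.39479678]
```

View pics/c2.png

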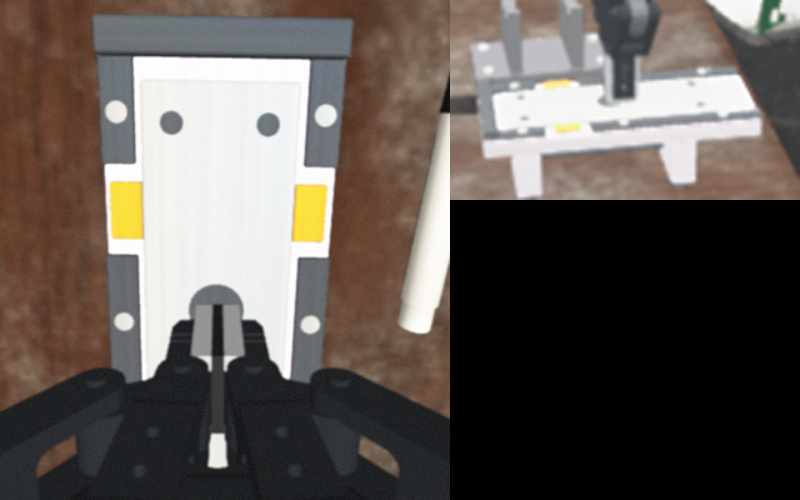

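The plate moved only about 5 mm: its rear edge is about 7 mm off the stop bar and the centre hole is now behind the finger. The finger slips at about 10 N, so I'll press a bit harder.

Request:
drive_tool(deltas=[[0,0,0,-0.0003,0,0,0],[0,0,0,-0.0006,0,0,0],[0,0,0,-0.0006,0,0,0]])

```text
time: 5.98
tcp_pos: [0.4983, -0.2074, 0.0566]
tool_rot: [0.0, -0.075, 0.997, -0.001]
ft_force: [-5.3, 0.4, 12.8]
finger_gap: -0.002
```

Request:
drive_tool(deltas=[[0,0.001,0.0001,0,0,0,0],[0,0.002,0.0003,0,0,0,0],[0,0.004,0.0006,0,0,0,0]])

```text
time: 6.23
tcp_pos: [0.5017, -0.207, 0.0565]
tool_rot: [-0.001, -0.075, 0.997, -0.001]
ft_force: [-7.2, -0.3, 12.8]
finger_gap: 0.0
```

Request:
drive_tool(deltas=[[0,0,0,-0.0003,0,0,0],[0,0.001,0.0001,-0.0004,0,0,0],[0,0.003,0.0004,-0.0004,0,0,0],[0,0.006,0.0009,-0.0004,0,0,0],[0,0.009,0.0013,-0.0004,0,0,0]])

```text
time: 6.65
tcp_pos: [0.5109, -0.2058, 0.0565]
tool_rot: [-0.0, -0.075, 0.997, -0.001]
ft_force: [-7.3, -1.1, 15.6]
finger_gap: 0.002
```

```bash
python3 - <<'E'
from h import *
s=arm.state();print(s['tcp_pos'],s['ft_force'])
a=grab('wrist','wrist3.png')
# rows in wrist image: profile along plate axis for rear edge / holes at z plane
img=a['img'].astype(int)
T=arm.state()['tcp_pos']
m=np.array([.5844,-.1942]);u=np.array([np.cos(.15),np.sin(.15)]);v=np.array([-u[1],u[0]])
xs=np.arange(-.09,-.02,.001)
for y in(.0,.0135,-.0135):
    P=m+np.outer(xs-.09,u)+y*v
    p=proj(a,np.c_[P,np.full(len(P),.0566)]).round().astype(int)
    ok=(p[:,1]>=0)&(p[:,0]>=0)
    print(y,[(int(round(x*1000)),int(img[q[1],q[0]].mean())) for x,q,o in zip(xs,p,ok) if o])
E
```

```text
[ 0.51094523 -0.20583389  0.05652809] [-7.26621544 -1.12684659 15.62012551]
0.0 [(-90, 101), (-89, 105), (-88, 104), (-87, 101), (-86, 103), (-85, 108), (-84, 107), (-83, 102), (-82, 88), (-81, 48), (-80, 95), (-79, 253), (-78, 250), (-77, 249), (-76, 250), (-75, 249), (-74, 251), (-73, 250), (-72, 250), (-71, 248), (-70, 250), (-69, 249), (-68, 250), (-67, 250), (-66, 249), (-65, 250), (-64, 250), (-63, 250), (-62, 250), (-61, 228), (-60, 234), (-59, 234), (-58, 235), (-57, 233), (-56, 233), (-55, 234), (-54, 235), (-53, 236), (-52, 235), (-51, 236), (-50, 234), (-49, 235), (-48, 236), (-47, 236), (-46, 234), (-45, 233), (-44, 234), (-43, 235), (-42, 236), (-41, 235), (-40, 233), (-39, 235), (-38, 233), (-37, 233), (-36, 233), (-35, 233), (-34, 234), (-33, 236), (-32, 233), (-31, 234), (-30, 234), (-29, 233), (-28, 234), (-27, 235), (-26, 235), (-25, 233), (-24, 233), (-23, 233), (-22, 234), (-21, 233)]
0.0135 [(-90, 103), (-89, 104), (-88, 99), (-87, 98), (-86, 104), (-85, 106), (-84, 107), (-83, 107), (-82, 94), (-81, 53), (-80, 51), (-79, 250), (-78, 249), (-77, 249), (-76, 249),
[... 807 characters left out ...]
52), (-78, 251), (-77, 251), (-76, 251), (-75, 251), (-74, 251), (-73, 251), (-72, 251), (-71, 251), (-70, 251), (-69, 251), (-68, 251), (-67, 251), (-66, 251), (-65, 250), (-64, 250), (-63, 251), (-62, 250), (-61, 231), (-60, 235), (-59, 235), (-58, 236), (-57, 235), (-56, 234), (-55, 236), (-54, 236), (-53, 116), (-52, 101), (-51, 102), (-50, 105), (-49, 103), (-48, 102), (-47, 108), (-46, 237), (-45, 236), (-44, 235), (-43, 235), (-42, 235), (-41, 235), (-40, 235), (-39, 234), (-38, 233), (-37, 234), (-36, 233), (-35, 234), (-34, 233), (-33, 233), (-32, 234), (-31, 234), (-30, 234), (-29, 233), (-28, 235), (-27, 235), (-26, 234), (-25, 235), (-24, 235), (-23, 235), (-22, 231), (-21, 232)]
```

The plate is dragging now, and its centre is at about +9 mm in the holder frame. It needs about 52 mm more.

Request:
drive_tool(deltas=[[0,0.002,0.0003,0,0,0,0],[0,0.005,0.0008,0,0,0,0],[0,0.009,0.0014,0,0,0,0],[0,0.013,0.002,0,0,0,0],[0,0.017,0.0026,0,0,0,0],[0,0.021,0.0032,0,0,0,0],[0,0.025,0.0038,0,0,0,0],[0,0.028,0.0042,0,0,0,0],[0,0.03,0.0045,0,0,0,0],[0,0.03,0.0045,0,0,0,0]])

```text
time: 7.53
tcp_pos: [0.5417, -0.2014, 0.0566]
tool_rot: [0.0, -0.075, 0.997, -0.001]
ft_force: [-6.0, -1.7, 13.5]
finger_gap: 0.002
```

```bash
cat >> h.py <<'E'
M=np.array([.5844,-.1942]);U=np.array([np.cos(.15),np.sin(.15)]);V=np.array([-U[1],U[0]])
def rear(a,z=.0566):
    img=a['img'].astype(int);xs=np.arange(-.078,.08,.0005);out=[]
    for y in(-.004,0.,.004):
        p=proj(a,np.c_[M+np.outer(xs-.09,U)+y*V,np.full(len(xs),z)]).round().astype(int)
        g=[(x,img[q[1],q[0]].mean()) for x,q in zip(xs,p) if 0<=q[1]<480 and 0<=q[0]<640]
        f=[x for x,i in g if i<241]; out.append((round(g[0][0]*1e3,1),round(f[0]*1e3,1) if f else None))
    return out
E
python3 - <<'E'
from h import *
s=arm.state();print(s['tcp_pos'],s['ft_force'],s['time']);print(rear(grab('wrist','wrist4.png')))
E
```

```text
[ 0.54171769 -0.20135234  0.05656159] [-5.97503997 -1.69111728 13.48345592] 7.5333
[(np.float64(-62.5), np.float64(-30.5)), (np.float64(-62.5), np.float64(-30.5)), (np.float64(-62.5), np.float64(-30.0))]
```

Request:
drive_tool(deltas=[[0,0.002,0.0003,0,0,0,0],[0,0.005,0.0008,0,0,0,0],[0,0.008,0.0012,0,0,0,0],[0,0.012,0.0018,0,0,0,0],[0,0.016,0.0024,0,0,0,0],[0,0.019,0.0029,0,0,0,0],[0,0.0215,0.0032,0,0,0,0],[0,0.0215,0.0032,0,0,0,0],[0,0.0215,0.0032,0,0,0,0]])

```text
time: 8.33
tcp_pos: [0.564, -0.1979, 0.0566]
tool_rot: [0.001, -0.075, 0.997, -0.001]
ft_force: [-3.1, -0.2, 10.9]
finger_gap: 0.002
```

```bash
python3 - <<'E'
from h import *
s=arm.state();print(s['tcp_pos'],s['ft_force'],s['time']);print(rear(grab('wrist','wrist5.png')))
E
```

```text
[ 0.56398416 -0.19793059  0.05656743] [-3.09517768 -0.22295183 10.90710466] 8.3333
[(np.float64(-40.0), np.float64(-8.0)), (np.float64(-40.0), np.float64(-8.0)), (np.float64(-40.0), np.float64(-7.5))]
```

Step 1 is met: the plate's x is about 62 mm, so 42 mm overhangs. I'll lift off, open the jaws and move over the overhang.

Request:
drive_tool(deltas=[[0,0,0,0.005,0,0,0],[0,0,0,0.02,0,0,0],[1,0,0,0.045,0,0,0],[1,0,0,0.07,0,0,0],[1,0.015,0.0025,0.08,0,0,0],[1,0.03,0.005,0.08,0,0,0],[1,0.044,0.0073,0.08,0,0,0],[1,0.044,0.0073,0.08,0,0,0],[1,0.044,0.0073,0.08,0,0,0]])

```text
time: 9.13
tcp_pos: [0.607, -0.1893, 0.1334]
tool_rot: [-0.001, -0.075, 0.997, 0.0]
ft_force: [-0.1, 0.6, -0.9]
finger_gap: 0.975
```

```bash
python3 - <<'E'
from h import *
s=arm.state();print(s['tcp_pos'],s['tool_rot'],s['ft_force'],s['time'],s['finger_gap']);a=grab('wrist','wrist6.png');print(rear(a))
img=a['img'].astype(int)
for x in(.02,.05,.08):
    ys=np.arange(-.036,.0361,.001);p=proj(a,np.c_[M+(x-.09)*U+np.outer(ys,V),np.full(len(ys),.0566)]).round().astype(int)
    print(x,[int(img[q[1],q[0]].mean()) if 0<=q[1]<480 else -1 for q in p])
E
```

```text
[ 0.60701962 -0.18927811  0.13342268] [-5.61684877e-04 -7.50922821e-02  9.97176397e-01  2.57277308e-04] [-0.06555207  0.60362488 -0.90712659] 9.1333 0.9747242868444068
[(np.float64(-19.5), np.float64(31.0)), (np.float64(-19.5), np.float64(52.5)), (np.float64(-19.5), np.float64(38.5))]
0.02 [75, 100, 112, 115, 113, 116, 116, 119, 121, 114, 110, 254, 255, 252, 240, 244, 243, 245, 243, 242, 244, 246, 246, 246, 242, 242, 242, 244, 243, 244, 245, 242, 243, 242, 244, 245, 244, 243, 244, 243, 242, 242, 242, 240, 243, 245, 244, 242, 243, 244, 244, 243, 244, 242, 242, 242, 243, 244, 245, 241, 254, 142, 113, 116, 117, 116, 114, 119, 116, 115, 103, 78, 80]
0.05 [68, 97, 113, 115, 117, 112, 114, 119, 113, 111, 180, 252, 254, 234, 242, 242, 242, 244, 241, 242, 245, 244, 244, 243, 242, 241, 242, 244, 243, 241, 242, 241, 242, 244, 245, 245, 243, 242, 244, 243, 242, 241, 241, 241, 242, 241, 239, 240, 242, 243, 240, 240, 240, 240, 240, 240, 242, 244, 243, 250, 248, 119, 115, 113, 119, 111, 119, 122, 114, 122, 107, 101, 97]
0.08 [88, 110, 111, 112, 110, 114, 114, 111, 109, 106, 182, 255, 245, 239, 243, 242, 242, 239, 239, 241, 243, 242, 242, 239, 241, 241, 242, 243, 240, 241, 238, 238, 240, 243, 244, 242, 240, 239, 239, 239, 240, 241, 238, 241, 240, 238, 239, 239, 239, 236, 237, 238, 238, 235, 237, 239, 241, 236, 241, 254, 167, 118, 111, 115, 116, 113, 116, 117, 116, 116, 119, 127, 120]
```

View pics/wrist6.png

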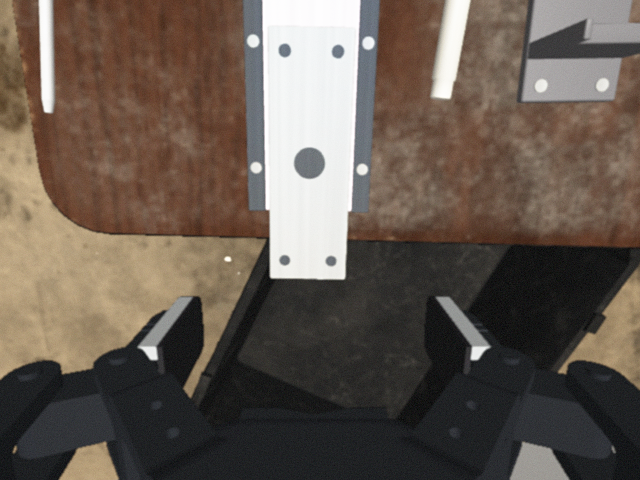

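Wrist view: the plate is centred in the channel, y ≈ -0.5 mm, with its end at row 278 and the mouth at row 211. The jaws straddle it, so I'll descend and grip.

Request:
drive_tool(deltas=[[1,0.001,-0.0017,-0.01,0,0,0],[1,0.001,-0.0017,-0.03,0,0,0],[1,0.001,-0.0017,-0.05,0,0,0],[1,0.001,-0.0017,-0.07,0,0,0],[1,0.001,-0.0017,-0.085,0,0,0],[1,0.001,-0.0017,-0.095,0,0,0],[1,0.001,-0.0017,-0.1,0,0,0],[1,0.001,-0.0017,-0.1,0,0,0],[1,0.001,-0.0017,-0.1,0,0,0]])

```text
time: 9.93
tcp_pos: [0.6083, -0.1915, 0.0348]
tool_rot: [0.0, -0.075, 0.997, -0.0]
ft_force: [-0.1, -0.5, 0.3]
finger_gap: 0.995
```

Request:
drive_tool(deltas=[[0.6,0,0,0,0,0,0],[0.56,0,0,0,0,0,0],[0.5,0,0,0,0,0,0],[0.45,0,0,0,0,0,0],[0.3,0,0,0,0,0,0],[0,0,0,0,0,0,0],[0,0,0,0,0,0,0],[0,0,0,0,0,0,0],[0,0,0,0,0,0,0]], squeeze=80)

```text
time: 10.68
tcp_pos: [0.6085, -0.1913, 0.035]
tool_rot: [0.001, -0.075, 0.997, -0.0]
ft_force: [-0.7, 0.8, 5.0]
finger_gap: 0.507
```

```bash
python3 - <<'E'
from h import *
s=arm.state();print(s['tcp_pos'],s['ft_force'],s['wrist_torque'],s['time'],s['finger_gap'])
b=grab('side');c=grab('scene')
cv2.imwrite('pics/c7.png',np.hstack([cv2.resize(b['img'][210:310,290:410,::-1],(480,400),interpolation=cv2.INTER_CUBIC),cv2.resize(c['img'][170:270,310:390,::-1],(320,400),interpolation=cv2.INTER_CUBIC)]))
E
```

```text
[ 0.60849539 -0.19134389  0.03497688] [-0.65497356  0.77179664  5.0375606 ] [0.3218178  0.3678481  0.04086604] 10.6833 0.5068144262685756
```

View pics/c7.png

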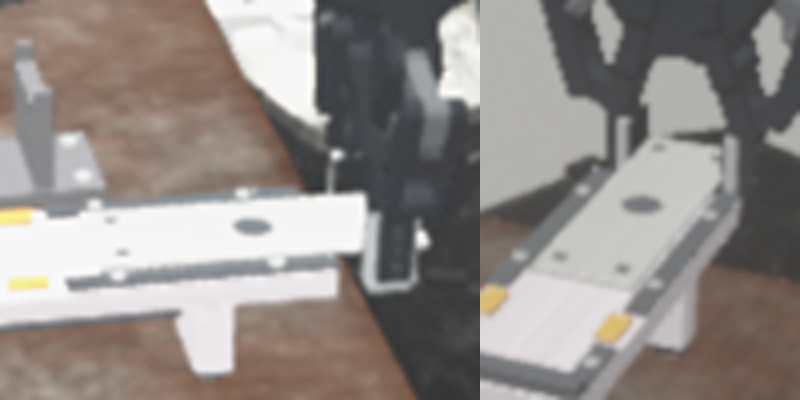

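Grip made: the jaws hold both edges of the overhang and the gap stopped at 0.507. I'll squeeze harder and lift gently.

Request:
drive_tool(deltas=[[0,0,0,0,0,0,0],[0,0,0,0,0,0,0],[0,0,0,0.003,0,0,0],[0,0,0,0.008,0,0,0],[0,0,0,0.016,0,0,0],[0,0,0,0.026,0,0,0],[0,0,0,0.038,0,0,0],[0,0,0,0.05,0,0,0],[0,0,0,0.058,0,0,0],[0,0,0,0.06,0,0,0]], squeeze=110)

```text
time: 11.62
tcp_pos: [0.6091, -0.1915, 0.0966]
tool_rot: [0.002, -0.075, 0.997, -0.0]
ft_force: [0.7, 0.5, -1.6]
finger_gap: 0.487
```

Request:
drive_tool(deltas=[[0,0,0,0,0,0,0],[0,0,0,0,0,0,0],[0,0,0,0,0,0,0],[0,0,0,0,0,0,0]])

```text
time: 11.95
tcp_pos: [0.6075, -0.1912, 0.0933]
tool_rot: [-0.001, -0.075, 0.997, 0.0]
ft_force: [0.5, -0.4, -1.5]
finger_gap: 0.494
```

```bash
python3 - <<'E'
from h import *
import pickle
s=arm.state();print(s['tcp_pos'],s['tool_rot'],s['ft_force'],s['wrist_torque'],s['time'],s['finger_gap'])
b=grab('side');w=grab('wrist');pickle.dump((b,w,s),open('d8.pkl','wb'))
cv2.imwrite('pics/c8.png',np.hstack([cv2.resize(b['img'][190:300,270:400,::-1],(390,330),interpolation=cv2.INTER_CUBIC),cv2.resize(w['img'][:,100:520,::-1],(385,330)[:1]+(330,) if 0 else (400,330))]))
E
```

```text
[ 0.60749999 -0.19116035  0.09331262] [-7.78572597e-04 -7.49542795e-02  9.97186646e-01  2.07998810e-04] [ 0.51678215 -0.3636267  -1.53261833] [-0.00765377 -0.02425218 -0.013385  ] 11.95 0.49398676568613675
```

View pics/c8.png

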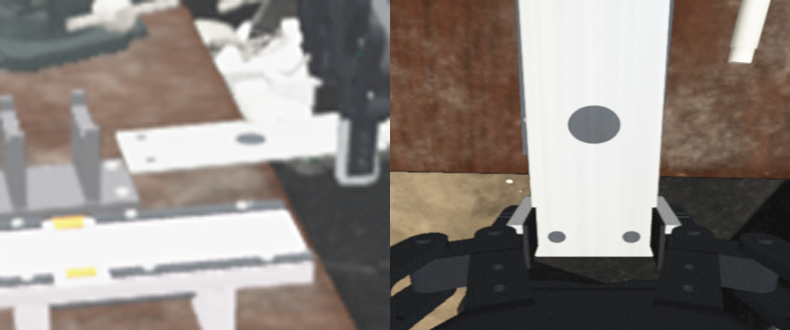

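The plate is off the holder and hanging nearly level. I'll fit its pose in the jaws numerically.

```bash
cat > fit.py <<'E'
from h import *
import pickle
from scipy.optimize import least_squares
from scipy.spatial.transform import Rotation as R
b,w,s=pickle.load(open('d8.pkl','rb'))
def cen(d,u,v,r):
    g=255-cv2.cvtColor(d['img'],cv2.COLOR_RGB2GRAY)[v-r:v+r+1,u-r:u+r+1].astype(float);g=np.clip(g-np.median(g)-15,0,None)
    yy,xx=np.mgrid[-r:r+1,-r:r+1];return [u+(g*xx).sum()/g.sum(),v+(g*yy).sum()/g.sum()]
W=np.array([cen(w,314,180,40),cen(w,275,345,12),cen(w,353,345,12)])
S=np.array([cen(b,353,236,7),cen(b,317,235,3),cen(b,320,243,3)])
print(W.round(1).tolist(),S.round(1).tolist())
h=np.array([[0,0,3.],[58,-13.6,3],[58,13.6,3],[-58,13.6,3],[-58,-13.6,3]])/1e3
def res(p):
    P=R.from_euler('ZYX',p[3:]).apply(h)+p[:3]
    return np.r_[(proj(w,P[[0,1,2]])-W).ravel(),(proj(b,P[[0,3,4]])-S).ravel()*1.5]
t=s['tcp_pos'];x0=np.r_[t[0]-.052*U[0],t[1]-.052*U[1],.112,.15,0,0]
f=least_squares(res,x0,loss='soft_l1');print(f.x[:3].round(4),np.degrees(f.x[3:]).round(2),f.fun.round(1));d=f.x[:2]-t[:2];print('centre rel tcp along/across',(d@U).round(4),(d@V).round(4),'z rel',f.x[2]-t[2])
E
python3 fit.py
```

```text
[[313.9, 180.9], [274.7, 344.2], [353.0, 344.2]] [[352.2, 234.6], [316.6, 232.4], [319.9, 242.9]]
[ 0.5558 -0.1985  0.111 ] [ 8.82 -0.83  1.93] [-0.2 -0.2  1.4 -0.3 -0.7  0.7  1.1 -0.1 -0.5  2.6 -0.7 -1.8]
centre rel tcp along/across -0.0522 0.0004 z rel 0.017652986578333016
```

Request:
drive_tool(deltas=[[0,-0.004,0.006,0,0,0,0.6],[0,-0.014,0.019,0,0,0,0.6],[0,-0.03,0.041,0,0,0,0.6],[0,-0.05,0.068,0,0,0,0.6],[0,-0.07,0.095,0,0,0,0.6],[0,-0.09,0.121,0,0,0,0.6],[0,-0.104,0.14,0,0,0,0.6],[0,-0.112,0.151,0,0,0,0.6],[0,-0.116,0.156,0,0,0,0.6],[0,-0.116,0.156,0,0,0,0.6]])

```text
time: 12.88
tcp_pos: [0.4913, -0.0343, 0.0945]
tool_rot: [0.0, -0.081, 0.997, 0.0]
ft_force: [0.1, -0.7, -0.7]
finger_gap: 0.494
```

Request:
drive_tool(deltas=[[0,0,0,-0.005,0,0,0],[0,0,0,-0.012,0,0,0],[0,0,0,-0.02,0,0,0],[0,0,0,-0.028,0,0,0],[0,0,0,-0.034,0,0,0],[0,0,0,-0.038,0,0,0],[0,0,0,-0.04,0,0,0],[0,0,0,-0.04,0,0,0],[0,0,0,-0.04,0,0,0]])

```text
time: 13.63
tcp_pos: [0.4922, -0.0353, 0.0543]
tool_rot: [0.0, -0.08, 0.997, -0.0]
ft_force: [-0.4, 1.1, -1.4]
finger_gap: 0.496
```

```bash
python3 - <<'E'
from h import *
s=arm.state();print(s['tcp_pos'],s['tool_rot'],s['ft_force'],s['time'],s['finger_gap'])
b=grab('side');w=grab('scene')
cv2.imwrite('pics/c9.png',np.hstack([cv2.resize(b['img'][190:280,230:350,::-1],(400,300),interpolation=cv2.INTER_CUBIC),cv2.resize(w['img'][180:280,190:310,::-1],(360,300),interpolation=cv2.INTER_CUBIC)]))
E
```

```text
[ 0.49218153 -0.03534847  0.05427431] [ 8.99433006e-05 -8.01994980e-02  9.96778826e-01 -7.22517999e-05] [-0.39319955  1.12160303 -1.41660342] 13.6333 0.49624637614914163
```

View pics/c9.png

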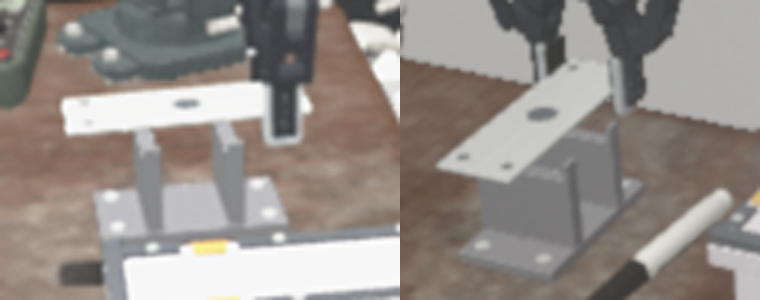

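The plate hovers aligned over both posts. I'll lower it slowly.

Request:
drive_tool(deltas=[[0,0,0,-0.003,0,0,0],[0,0,0,-0.007,0,0,0],[0,0,0,-0.011,0,0,0],[0,0,0,-0.014,0,0,0],[0,0,0,-0.016,0,0,0],[0,0,0,-0.017,0,0,0],[0,0,0,-0.018,0,0,0],[0,0,0,-0.018,0,0,0]])

```text
time: 14.4
tcp_pos: [0.4919, -0.0353, 0.036]
tool_rot: [-0.0, -0.08, 0.997, -0.0]
ft_force: [-0.2, -0.3, -1.2]
finger_gap: 0.492
```

Request:
drive_tool(deltas=[[0,0,0,-0.0005,0,0,0],[0,0,0,-0.001,0,0,0],[0,0,0,-0.001,0,0,0]])

```text
time: 14.65
tcp_pos: [0.4921, -0.0353, 0.0353]
tool_rot: [0.0, -0.08, 0.997, 0.0]
ft_force: [-0.1, 0.4, -1.3]
finger_gap: 0.493
```

Request:
drive_tool(deltas=[[0,0,0,-0.0005,0,0,0],[0,0,0,-0.001,0,0,0],[0,0,0,-0.001,0,0,0]])

```text
time: 14.9
tcp_pos: [0.4921, -0.0353, 0.0343]
tool_rot: [0.0, -0.08, 0.997, -0.0]
ft_force: [-0.1, -0.5, -1.7]
finger_gap: 0.497
```

Request:
drive_tool(deltas=[[0,0,0,-0.0005,0,0,0],[0,0,0,-0.001,0,0,0],[0,0,0,-0.001,0,0,0]])

```text
time: 15.15
tcp_pos: [0.4922, -0.0353, 0.0337]
tool_rot: [0.0, -0.08, 0.997, -0.0]
ft_force: [-2.3, 0.9, 5.8]
finger_gap: 0.494
```

Contact is made. I'll press 0.5 mm more, then open gently.

Request:
drive_tool(deltas=[[0,0,0,-0.0005,0,0,0],[0,0,0,-0.0005,0,0,0]], squeeze=30)

```text
time: 15.32
tcp_pos: [0.4922, -0.0353, 0.0335]
tool_rot: [0.0, -0.08, 0.997, -0.0]
ft_force: [-3.0, 1.4, 7.0]
finger_gap: 0.494
```

Request:
drive_tool(deltas=[[0.52,0,0,0,0,0,0],[0.56,0,0,0,0,0,0],[0.62,0,0,0,0,0,0],[0.7,0,0,0,0,0,0],[0.8,0,0,0,0,0,0],[0.9,0,0,0,0,0,0],[1,0,0,0,0,0,0],[1,0,0,0,0,0,0]])

```text
time: 15.98
tcp_pos: [0.492, -0.0353, 0.0326]
tool_rot: [-0.0, -0.08, 0.997, -0.0]
ft_force: [-0.1, 0.2, -0.2]
finger_gap: 1.003
```

Request:
drive_tool(deltas=[[1,0,0,0.005,0,0,0],[1,0,0,0.02,0,0,0],[1,0,0,0.04,0,0,0],[1,0,0,0.07,0,0,0],[1,0,0,0.1,0,0,0],[1,0.01,0,0.13,0,0,0],[1,0.02,0,0.15,0,0,0],[1,0.03,0,0.16,0,0,0],[1,0.03,0,0.16,0,0,0]])

```text
time: 16.73
tcp_pos: [0.5246, -0.0353, 0.1958]
tool_rot: [0.003, -0.08, 0.997, -0.0]
ft_force: [0.4, 0.9, -0.7]
finger_gap: 1.0
```

```bash
python3 - <<'E'
from h import *
s=arm.state();print(s['tcp_pos'],s['ft_force'],s['time'],s['finger_gap'])
b=grab('side');w=grab('wrist','wrist10.png')
cv2.imwrite('pics/c10.png',np.hstack([cv2.resize(b['img'][200:280,230:350,::-1],(360,240),interpolation=cv2.INTER_CUBIC),cv2.resize(w['img'][0:360,160:640,::-1],(400,300))[:240]]))
C=np.array([.4406,-.0435]);a=np.radians(9.3);u=np.array([np.cos(a),np.sin(a)]);v=np.array([-u[1],u[0]])
g=cv2.cvtColor(w['img'],cv2.COLOR_RGB2GRAY);_,l,st,ce=cv2.connectedComponentsWithStats((g<150).astype(np.uint8))
for q,k in zip(ce,st):
    if 30<k[4]<2500:
        P=unproj(w,q,.055)[0,:2]-C
        if abs(P@u)<.075 and abs(P@v)<.03: print('blob mm',(P@u*1e3).round(1),(P@v*1e3).round(1),k[4],q.round())
E
```

```text
[ 0.52463538 -0.03526648  0.19580012] [ 0.40838487  0.8914228  -0.73707216] 16.7333 0.9996662066764375
blob mm -58.1 -13.6 77 [300.  17.]
blob mm -58.1 14.4 78 [342.  17.]
blob mm -0.1 0.3 494 [321. 110.]
blob mm 58.0 -13.6 55 [301. 193.]
blob mm 58.0 14.4 55 [339. 193.]
```

View pics/c10.png

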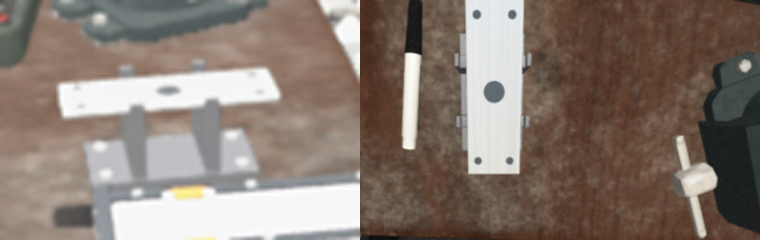

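The plate lies on both posts between the lips. Its centre is within 0.5 mm of the estimated cradle middle, its hole pattern is symmetric, and the arm is clear. I'll hand it in.

```bash
python3 -c "
from cell import ticket
print(ticket.job_done())"
```

```text
the job is handed in; nothing more can be done
None
```

The plate now lies flat on both posts of the cradle, between the lips. I handed the job in at about 17 s on the robot clock; it reports no verdict.

- **Slide:** I slid the plate out until about 42 mm stuck past the open end (plate x about 62 mm in the holder frame). The highest press I read was 15.6 N, but force is only reported at the end of each move, so short peaks in between were not seen. The first push, at 9 to 12 N, slipped and moved the plate only about 5 mm. Pressing at 13 to 16 N then dragged it properly.
- **Lift and lay:** I gripped the overhanging end across its width, lifted it clear, carried it over and set it down until the force showed contact. Then I opened the jaws and backed off.
- **Last checks:** The plate's centre was within about 0.5 mm of where I measured the cradle's middle, and it was in line with the cradle's axis. In the pictures it looked flat. The tool force was near zero and the arm was well clear. The camera calibration is only good to about 2 mm.
- **Less certain:** While the plate hung in the gripper, a pose fit gave 0.8° of pitch and a noisy 1.9° of roll. I did not fit the tilt again after releasing it. I never planned a move near the pen or screwdriver and they looked untouched in the pictures, but I did not measure their positions again.

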